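Seat the tube caps and bolt the mixer

ROBOT

A 6-joint arm with a two-finger parallel gripper is mounted at the origin on the work surface. World frame = base frame: x ahead of the robot, y to its left, z up, the work surface at z = 0. Lengths are in mm, angles in rad, forces in N, time in s.
With the tool pointing down it reaches from about 350 to 725 mm from the base axis. Payload 4.3 kg.
Tool frame: the origin (TCP) lies on the front face of the gripper's body, between the roots of the fingers; the fingertips stand 73 mm ahead of it and the grasp point (between the pads) lies 54 mm ahead of it; z points along the fingers, y is the line along which they close (so a half turn about z gives the same grasp; the last joint's range is limited). The gripper opens to 85 mm and grips with 20 to 120 N. Pads are 22 mm wide; open, the fingers measure 114 mm over their backs; the gripper's body (76 mm by 85 mm) begins 54 mm behind the grasp point. The pads swing forward as they close: fully open they stand 13 mm farther back than shut.
Start: joints at [-1.306, 0.377, 0.081, 1.274, 0, 1.46], TCP at [210.511, -535.111, 303.929] pointing down, gripper open.
Joint ranges: [-2.72, 2.72], [-0.84, 1.66], [-1.02, 1.22], [-1.77, 2.12], [-1.37, 1.28], [-3.14, 3.14]. Speed limits (rad/s): [2.57, 2.57, 3.14, 3.14, 3.14, 3.14].

INTERFACE

Orientations are given as a 3x3 rotation matrix whose columns are the frame's x, y, z axes.
In Python, from cell import robot gives the robot as it stands.
- The arm moves only by the tool arm_command, never from a script. Its argument "series" is a list of rows, each a list of 6 numbers: the shift along the tool's x, y, z normalised to -1 to 1, where 1 is 0.4 m, then the turn, a rotation vector about the tool's x, y, z normalised to -1 to 1, where 1 is 2 pi rad. In form: [[x, y, z, wx, wy, wz], ...]. A call has 1 to 5 rows; each row is the pose to reach, as a shift and turn from the pose commanded when the call began, along the tool's axes at that moment, turning the shorter way round; what a row does not reach only later rows make up. A row lasts 1/10 s, in which the tool goes at most 50 mm and 8.59 degrees, less where a joint would pass 70% of its speed; a pose out of reach is approached as far as the arm can. A call with a number of a shift or a turn outside -1 to 1 is refused whole. A call with a gripper value outside its range is refused whole. "gripper" is the opening, from -1 (shut) to 1 (fully open), set as the call begins (left out, the last holds). The fingers move at their own pace and stop on an object; "grip_force" is the grip in N (left out, the last holds). Time passes only in rows, so rows that repeat a pose let the fingers close. It gives the time, the measured TCP pose, the force, the opening and the grip force at its end, in the units of the state.
- robot.read_state(): the state, without advancing time (a new reading comes with each control period).
- robot.read_camera(name): name is "side" or "top"; returns a dict with "pixels" (480x640x3 uint8, red, green, blue), "depth" (480x640 float32, mm along the optical axis (not along the pixel's ray), 0 where there is no reading), "camera_matrix" (3x3 intrinsics, pixels), "k1" (the pictures are not rectified: a ray, as slopes to the right and down, at radius r is drawn at 1 + k1 r^2 times it, then the intrinsics apply), "extrinsics" (4x4, takes a point from world to camera coordinates). Camera axes: x right, y down, z forward; pixel columns grow to the right and rows downward; lengths in mm; the calibration is good to about 2 mm. A picture is of the moment at which its call begins.
- robot.sign_off(): hands the job in; it is judged then, once.
The state is a dict: "t": time; "joint_positions": joint angles; "dq": joint speeds; "effort": joint torques, N m; "position": TCP position; "tcp_rot": TCP orientation; "contact_force": force on the tool from outside, world axes, zero at the start; "wrist_torque": the same for the moment, N m; "gripper_width": finger opening in mm; "grip_force": force on a finger pad.
Only numpy, scipy, OpenCV 4.12 (cv2) and the standard library are available. Lean on these libraries where they do the work, as an engineer would, in place of code of your own. Each camera call takes 0.05 s, during which the arm holds its last target. There are 200 camera calls.

TASK

The three blood tubes in the leaning head of the white mixer must be made safe for mixing: press on each of their purple caps, firmly but without forcing it, until all three are fully home, then slide the bolt by its orange knob across above the caps, all the way into its keeper. Leave everything else on the bench where it stands.

Things in the scene. Friction and masses are not known exactly. Their poses are not given: they have to be found in the camera images.
- mixer: fixed white tube mixer, base 200 mm (its x) by 320 mm (its y, -95 to +225) by 45 mm tall. Its teal head leans 27 degrees (0.47 rad) to its -x side, towards the robot: the caps' axis is (-0.453, 0, 0.892) in its frame. Origin: on the table, 115 mm below the centre of the head's top face; z up. The row of caps and the bolt's track run level along its y through that centre.
- carry_bar (a point): middle of the black carry bar, 12 mm thick, 305 mm long along the mixer's y, 239 mm above the table right over the caps and track: a tool coming straight down strikes it. Measured square to the caps' axis there are 52 mm from axis to bar: come in along that axis, fingers closing along the mixer's y so that the gripper's narrow side faces the bar.
- cap1 (a joint): how far purple cap 1 stands proud of fully home, m: 0 = home, 0.010 = the most; it slides stiffly (about 7 N) along the head's normal and stays where it is left. It stops hard at 0.
- cap1_top (a point): centre of the top of purple cap 1, a 20 mm diameter, 16 mm tall cap, at mixer y = +32 mm, the one nearest to the bolt; z points outward along the cap's axis (leaning 0.47 rad), y along the row. Neighbouring caps are 32 mm apart. At home the top is 19 mm above the head's top face (measured along the axis).
- cap2 (a joint): how far purple cap 2 stands proud of fully home, m: 0 = home, 0.010 = the most; it slides stiffly (about 7 N) along the head's normal and stays where it is left. It stops hard at 0.
- cap2_top (a point): centre of the top of purple cap 2, a 20 mm diameter, 16 mm tall cap, at mixer y = 0, the middle one; z points outward along the cap's axis (leaning 0.47 rad), y along the row. Neighbouring caps are 32 mm apart. At home the top is 19 mm above the head's top face (measured along the axis).
- cap3 (a joint): how far purple cap 3 stands proud of fully home, m: 0 = home, 0.010 = the most; it slides stiffly (about 7 N) along the head's normal and stays where it is left. It stops hard at 0.
- cap3_top (a point): centre of the top of purple cap 3, a 20 mm diameter, 16 mm tall cap, at mixer y = -32 mm, the one nearest to the keeper; z points outward along the cap's axis (leaning 0.47 rad), y along the row. Neighbouring caps are 32 mm apart. At home the top is 19 mm above the head's top face (measured along the axis).
- bolt (a joint): travel of the flat steel bolt, m: 0 = drawn right back, 0.132 = fully in the keeper; its tip enters the keeper at 0.120. It slides towards the mixer's -y with about 2.5 N and stays where it is left. It passes 2.5 mm above caps that are home and is blocked by a cap that stands more proud than that.
- knob_top (a point): centre of the top of the orange knob on the bolt, 18 mm diameter, standing 32 mm out of the bolt along the head's normal (z of this point); y points away from the keeper. The rails beside the bolt reach to 31 mm below this point, the keeper's top to 25 mm below it. The knob's axis is 64 mm from the bolt's tip, and 52 mm from the keeper's mouth when the bolt is home.
- bolt_tip (a point): middle of the end face of the bolt, a flat steel bar 14 mm wide and 6 mm thick.
- keeper (a point): middle of the mouth of the steel keeper, a bridge 29 mm wide with a slot 17 mm wide, at mixer y = -60 mm; the bolt comes in along -y, and must go 12 mm deep.
- cup: loose clear specimen jar with a yellow lid, 54 mm diameter, 65 mm tall, standing close to the mixer's keeper end; origin under its centre, z up. Not to be disturbed.
- marker: loose black and blue marker pen, 12 x 120 x 13 mm, lying along its y on the table in front of the mixer; origin under its middle. Not to be disturbed.
- tube_rack: loose teal rack, 34 x 150 x 88 mm, with six small purple-capped tubes that are already sealed; long side along its y, origin under its centre. Not part of the job.
- label_roll: loose roll of white labels, ring of 84 mm outer and 40 mm inner diameter, 45 mm tall; origin under its centre. Not part of the job.
- cap_tray: loose open grey tray, 90 x 110 x 35 mm, with spare caps; origin under its centre. Not part of the job.
- mouse: loose black round computer mouse, 62 mm diameter, 35 mm tall, on a thin pad; origin under its centre. Not part of the job.

How it is judged (in metres and radians):
On the way, in this order (a step that is already met when the one before it is completed fails the run):
1. all three purple caps are home, with the bolt still drawn back (value of joint each of cap1, cap2, cap3 below 0.0015 m and value of joint bolt below 0.03 m), for 0.2 s.
2. the bolt is in its keeper with the caps still home (value of joint each of cap1, cap2, cap3 below 0.0015 m and value of joint bolt above 0.127 m), for 0.2 s.
At the end, for the whole second after the job is handed in: All three purple caps stand less than 1.5 mm proud of fully home, and the bolt is at rest in its keeper, within 5 mm of the end of its travel (joint above 0.127) (all of step 2 and velocity of joint bolt below 0.005 m/s); the robot touches nothing.
It fails at once if a cap, or any part of the mixer, is pushed by the fingers with more than 90 N (contact force between the fingers and mixer above 90 N).
It fails at once if a loose bystander (cup, marker, tube rack, label roll, cap tray or mouse) is shoved more than 30 mm (distance of any of cup, marker, tube_rack, label_roll, cap_tray, mouse from where it was at the start of the episode above 0.03 m).
It fails at once if a loose bystander is tipped over (angle between any of cup, marker, tube_rack, label_roll, cap_tray, mouse's own z axis and vertical above 0.5 rad).
It also fails if it takes over 51 s, if anything falls off the work surface, if the arm or the gripper's body presses on something with over 40 N, if the wrist force passes 120 N, or if a joint passes its speed limit or range.

## Working session

There is one attempt and no reset: what is moved stays moved. The work goes in short steps, Python scripts to look and compute and a tool call to move; the robot and the scene stay as the last step left them, time stands still between calls to the robot, and variables do not carry over. Pictures are saved under pics/ and viewed, at most 10 in all, crops included, and the job is handed in when it is done.

Besides the shell and the picture viewer there is one more tool, called after ">>>" as name(argument=value, ...) on one line, values as JSON. arm_command: Moves the arm, as the interface text tells. Its arguments: {"type":"object","properties":{"series":{"type":"array"},"gripper":{"type":"number"},"grip_force":{"type":"number"}},"required":["series"]}

```bash
mkdir -p pics; ls; cat > h.py <<'E'
import numpy as np, cv2
from cell import robot
def grab(n,save=None):
    c=robot.read_camera(n)
    if save: cv2.imwrite(save,c["pixels"][:,:,::-1])
    np.savez(f"{n}.npz",**c)
    return c
def world(c):
    "HxWx3 world points from depth"
    K=np.array(c["camera_matrix"]);E=np.array(c["extrinsics"]);D=c["depth"]
    H,W=D.shape
    uv=np.stack(np.meshgrid(np.arange(W),np.arange(H)),-1).reshape(-1,1,2).astype(float)
    n=cv2.undistortPoints(uv,K,np.array([float(c["k1"]),0,0,0])).reshape(H,W,2)
    P=np.dstack([n*D[...,None],D])
    return (P-E[:3,3])@E[:3,:3]
E
python3 - <<'E'
from h import *
for n in("top","side"):
    c=grab(n,f"pics/{n}0.png"); print(n,c["k1"],c["camera_matrix"],c["extrinsics"])
print(robot.read_state())
E
```

```text
pics
top -0.10847152482289033 [[448.91222482   0.         312.55837526]
 [  0.         448.91222482 239.83937638]
 [  0.           0.           1.        ]] [[-7.67438186e-03 -9.99812896e-01  1.77560606e-02  4.86340337e+00]
 [-9.99143281e-01  6.94469497e-03 -4.07979840e-02  4.89485801e+02]
 [ 4.06670401e-02 -1.80539480e-02 -9.99009633e-01  1.24851883e+03]
 [ 0.00000000e+00  0.00000000e+00  0.00000000e+00  1.00000000e+00]]
side -0.0662317430533338 [[493.65487263   0.         311.82812529]
 [  0.         493.65487263 239.6507588 ]
 [  0.           0.           1.        ]] [[-8.26109873e-01 -5.63503172e-01  2.57919611e-03  4.17888946e+02]
 [-4.28223835e-01  6.24798675e-01 -6.52878981e-01  3.21502828e+02]
 [ 3.66287898e-01 -5.40454245e-01 -7.57457843e-01  1.23300832e+03]
 [ 0.00000000e+00  0.00000000e+00  0.00000000e+00  1.00000000e+00]]
{'t': 0.1, 'joint_positions': array([-1.30632729e+00,  3.78006145e-01,  7.97957327e-02,  1.27437993e+00,
       -7.35826309e-06,  1.46050830e+00]), 'dq': array([-1.03219177e-05, -1.81404662e-03,  3.95743743e-03, -4.79124363e-04,
       -4.58652018e-04, -1.05342972e-03]), 'effort': array([ 6.36380937e-04, -4.64694393e+01,  2.70582247e+01,  1.20169905e-02,
       -1.02193605e-04,  3.40080817e-07]), 'position': array([ 210.37304982, -534.66771784,  303.05899047]), 'tcp_rot': array([[ 9.30596618e-01,  3.66046047e-01, -4.76051955e-04],
       [ 3.66046307e-01, -9.30595030e-01,  1.72971529e-03],
       [ 1.90143862e-04, -1.78392426e-03, -9.99998391e-01]]), 'contact_force': array([ 0.48362816, -0.16132662, -0.07052204]), 'wrist_torque': array([0.02615767, 0.05069725, 0.06143425]), 'grip_force': 0.0, 'gripper_width': 85.5589337513937}
```

View pics/top0.png

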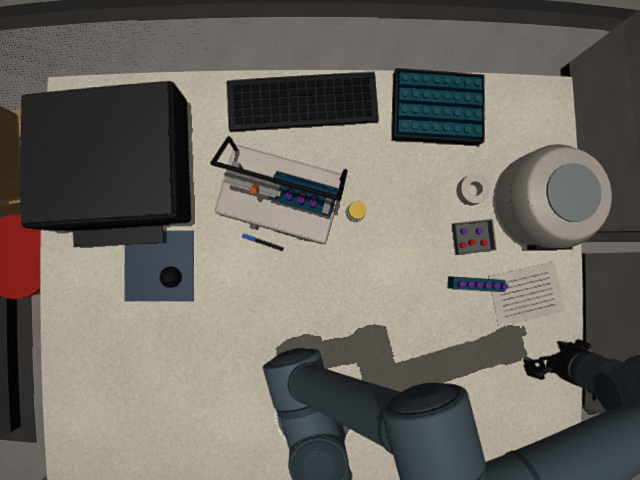

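View pics/side0.png

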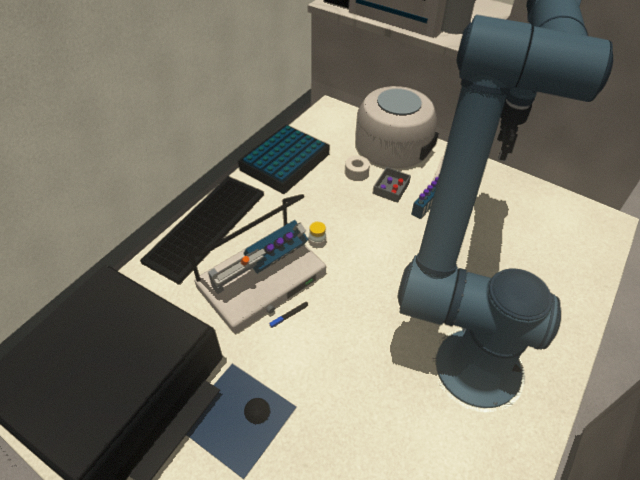

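The top view shows the mixer near (280,190): caps at about (287,196), (300,199), (313,202), the knob at (254,189), the jar at (357,211) and the carry bar running behind and above. The side view agrees: caps at about (280,243) and knob at (245,260).

```bash
python3 - <<'E'
from h import *
np.set_printoptions(precision=1,suppress=True)
for n,roi in(("top",(205,130,345,250)),("side",(190,190,335,330))):
    c=np.load(n+".npz"); P=world(c); hsv=cv2.cvtColor(c["pixels"],cv2.COLOR_RGB2HSV)
    box=np.zeros(P.shape[:2],bool); box[roi[1]:roi[3],roi[0]:roi[2]]=1
    H,S,V=[hsv[...,i].astype(int) for i in range(3)]
    for nm,m in(("purple",(H>125)&(H<160)&(S>90)&(V>40)),("orange",(H<14)&(S>140)&(V>90))):
        k,l,st,ce=cv2.connectedComponentsWithStats((m&box).astype(np.uint8))
        for i in range(1,k):
            if st[i,4]>8:
                p=P[l==i]; p=p[p[:,2]>0]; print(n,nm,ce[i],st[i,4],np.median(p,0),p.max(0),p.min(0))
    # base
    w=box&(S<60)&(V>120)&(abs(P[...,2]-45)<8)
    q=P[w]; print("base",w.sum(),np.median(q[:,2]),cv2.minAreaRect(q[:,:2].astype(np.float32)))
    # carry bar
    w=box&(V<70)&(P[...,2]>225)&(P[...,2]<260); q=P[w]
    print("bar",len(q),q.mean(0),np.percentile(q[:,2],[5,50,95]),cv2.minAreaRect(q[:,:2].astype(np.float32)))
c=np.load("top.npz");cv2.imwrite("pics/a.png",np.hstack([cv2.resize(c["pixels"][130:250,205:375,::-1],None,fx=4,fy=4)]))
c=np.load("side.npz");cv2.imwrite("pics/b.png",np.hstack([cv2.resize(c["pixels"][185:335,185:345,::-1],None,fx=4,fy=4)]))
E
```

```text
top purple [288.6 194.9] 56 [598.4  63.  138.1] [608.6  72.5 144.8] [590.6  54.6 103.9]
top purple [300.8 198.5] 53 [589.7  32.  139.5] [598.2  42.1 148.6] [580.2  24.4 106.7]
top purple [312.8 201.9] 57 [580.1   1.8 138. ] [590.7  11.9 146. ] [572.8  -6.4 106.4]
top orange [253.6 188.8] 56 [609.5 149.1 166.8] [625.6 169.8 175.9] [599.8 141.6  43.2]
base 4676 45.18838792062806 ((618.0639038085938, 92.76074981689453), (316.7684631347656, 196.95761108398438), 73.57769012451172)
bar 729 [617.7  84.8 243.5] [235.9 244.2 247.8] ((627.2422485351562, 87.30316925048828), (311.677978515625, 32.0153923034668), 74.03437042236328)
side purple [289.  235.1] 38 [577.2   6.  138.3] [588.1  14.7 144.4] [568.6 -22.  114. ]
side purple [279.5 240.8] 44 [587.3  37.8 139. ] [597.2  44.4 145.3] [579.3  10.5 109.7]
side purple [269.9 246.9] 43 [596.3  67.1 137.5] [604.8  76.4 143.6] [588.7  44.5 112.8]
side orange [244.6 259.9] 54 [607.3 155.  166.9] [618.7 161.9 175.3] [596.7 143.8 144.2]
base 3214 44.89738000237554 ((604.2781372070312, 57.4190673828125), (396.7554016113281, 201.43080139160156), 73.66847229003906)
bar 458 [619.8 109.3 243.2] [238.4 243.5 247.2] ((621.8280029296875, 92.77835845947266), (311.0924377441406, 29.039207458496094), 72.7641372680664)
```

View pics/b.png

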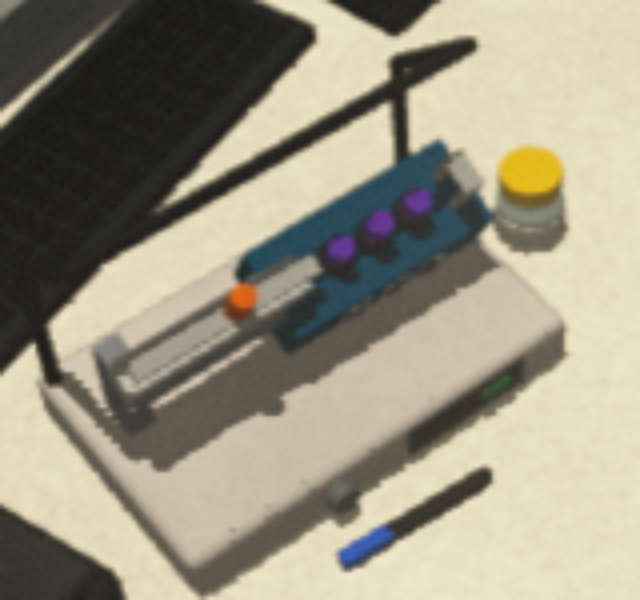

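View pics/a.png

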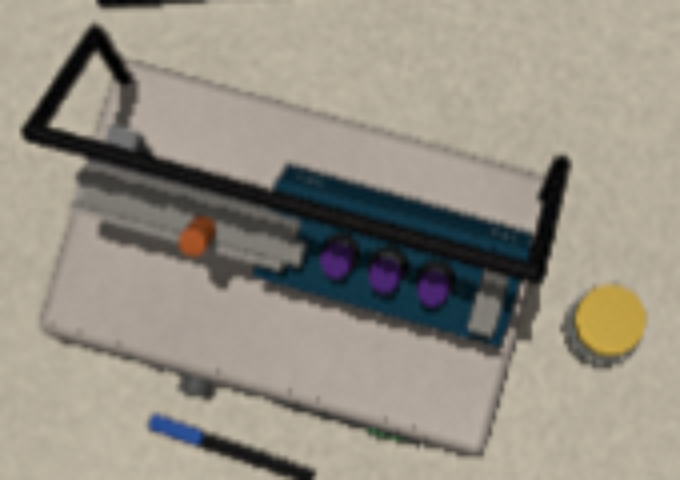

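Crop b shows three proud caps on the teal head and the knob and bolt drawn back. Crop a shows the bar over the head with room on the robot's side. Base outline, row direction (73.5°) and cap heights agree, so the caps stand about 8 mm proud. Next I plan the transit.

```bash
cat >> h.py <<'E'
from scipy.spatial.transform import Rotation as R, Slerp
np.set_printoptions(precision=4,suppress=True)
th=np.radians(73.55); Y=np.array([np.cos(th),np.sin(th),0]); X=np.array([Y[1],-Y[0],0]); Z=np.array([0,0,1.])
A=-.453*X+.892*Z; A/=np.linalg.norm(A)
O=np.array([618.06,92.76,0])-65*Y
HOME=O+115*Z+19*A            # cap2 top when home
S=np.cross(A,Y)*-1           # square to axis, +: away from the robot?
ROT=np.column_stack([np.cross(Y,-A),Y,-A])
def tcp(y,h,s=0): return HOME+y*Y+(h+73)*A+s*ROT[:,0]
def row(p0,R0,p1,R1):
    return np.round(np.r_[R0.T@(p1-p0)/400,(R.from_matrix(R0.T@R1)).as_rotvec()/(2*np.pi)],4)
def tool(): 
    s=robot.read_state(); p=s["position"]; return s,p,s["tcp_rot"]
def where():
    s,p,r=tool(); d=p-HOME
    print("t",s["t"],"y %.2f h %.2f s %.2f"%(d@Y,d@A-73,d@ROT[:,0]),"axis err deg %.2f"%np.degrees(R.from_matrix(r.T@ROT).magnitude()),"F",s["contact_force"],"F.A %.1f F.Y %.1f"%(s["contact_force"]@A,s["contact_force"]@Y),"q",s["joint_positions"],"w %.1f"%s["gripper_width"])
E
python3 - <<'E'
from h import *
s,p,r=tool(); print(HOME,A,"ROTx",ROT[:,0]); where()
P1=tcp(0,110); print("stage",P1)
D=R.from_euler('z',th-np.arctan2(r[1,1],r[0,1])); print("yaw",D.as_rotvec()*57.3)
mid=np.array([P1[0]-70,P1[1],330.])
p0,r0=p,r
for k in range(1,5):
    p1=p+(mid-p)*k/4; r1=R.from_rotvec(D.as_rotvec()*k/4).as_matrix()@r
    print(row(p0,r0,p1,r1)); p0,r0=p1,r1
print("then",row(p0,r0,P1,ROT))
E
```

```text
[591.4023  32.8569 131.9406] [-0.4343  0.1282  0.8916] ROTx [-0.8551  0.2525 -0.4528]
t 0.1 y -652.19 h 172.27 s 105.05 axis err deg 143.18 F [ 0.4836 -0.1613 -0.0705] F.A -0.3 F.Y -0.0 q [-1.3063  0.378   0.0798  1.2744 -0.      1.4605] w 85.6
stage [511.9313  56.3219 295.1054]
yaw [  0.       0.     142.0885]
[ 0.2699 -0.2908 -0.0163  0.     -0.0002 -0.0987]
[ 0.3886 -0.0799 -0.0166  0.     -0.0002 -0.0987]
[ 0.3627  0.1607 -0.0171  0.     -0.0002 -0.0987]
[ 0.2018  0.3415 -0.0174  0.     -0.0002 -0.0987]
then [-0.1679  0.0497  0.0871 -0.0003 -0.0748  0.0001]
```

>>> arm_command(series=[[0.27,-0.291,-0.016,0,0,-0.0987],[0.27,-0.291,-0.016,0,0,-0.0987],[0.27,-0.291,-0.016,0,0,-0.0987],[0.27,-0.291,-0.016,0,0,-0.0987],[0.27,-0.291,-0.016,0,0,-0.0987]], gripper=-1)

```text
t: 0.6
position: [268.8, -385.3, 310.3]
tcp_rot: [[0.542, 0.841, -0.0], [0.841, -0.542, 0.001], [0.0, -0.001, -1.0]]
contact_force: [-0.0, -0.4, -0.2]
gripper_width: 11.9
grip_force: 0.0
```

>>> arm_command(series=[[0.389,-0.08,-0.017,0,0,-0.0987],[0.389,-0.08,-0.017,0,0,-0.0987],[0.389,-0.08,-0.017,0,0,-0.0987],[0.389,-0.08,-0.017,0,0,-0.0987],[0.389,-0.08,-0.017,0,0,-0.0987]])

```text
t: 1.1
position: [326.8, -238.9, 317.1]
tcp_rot: [[-0.045, 0.999, 0.0], [0.999, 0.045, -0.001], [-0.001, -0.0, -1.0]]
contact_force: [0.4, -0.4, 1.0]
gripper_width: -0.2
grip_force: 0.0
```

>>> arm_command(series=[[0.363,0.161,-0.017,0,0,-0.0987],[0.363,0.161,-0.017,0,0,-0.0987],[0.363,0.161,-0.017,0,0,-0.0987],[0.363,0.161,-0.017,0,0,-0.0987],[0.363,0.161,-0.017,0,0,-0.0987]])

```text
t: 1.6
position: [385.2, -91.6, 323.8]
tcp_rot: [[-0.616, 0.788, 0.0], [0.788, 0.616, -0.001], [-0.001, -0.0, -1.0]]
contact_force: [0.6, 0.0, -0.0]
gripper_width: 0.1
grip_force: 0.0
```

>>> arm_command(series=[[0.202,0.342,-0.017,0,0,-0.0987],[0.202,0.342,-0.017,0,0,-0.0987],[0.202,0.342,-0.017,0,0,-0.0987],[0.202,0.342,-0.017,0,0,-0.0987],[0.202,0.342,-0.017,0,0,-0.0987]])

```text
t: 2.1
position: [443.4, 55.9, 330.3]
tcp_rot: [[-0.958, 0.286, -0.0], [0.286, 0.958, -0.001], [-0.0, -0.001, -1.0]]
contact_force: [-0.1, 0.7, -1.0]
gripper_width: -0.3
grip_force: 0.0
```

```bash
python3 - <<'E'
from h import *
where(); s,p,r=tool(); print(p); print(row(p,r,tcp(0,110,2),ROT))
E
```

```text
t 2.1 y -19.85 h 171.11 s 42.57 axis err deg 26.91 F [-0.063   0.708  -1.0335] F.A -0.8 F.Y 0.7 q [-0.0163  0.1106 -0.2001  1.2601 -0.0008  0.2735] w -0.3
[443.3727  55.8714 330.3122]
[-0.1594  0.0501  0.0903 -0.0002 -0.0748 -0.0004]
```

>>> arm_command(series=[[-0.159,0.13,0.09,0,-0.0748,0],[-0.159,0.13,0.09,0,-0.0748,0],[-0.159,0.13,0.09,0,-0.0748,0],[-0.159,0.13,0.09,0,-0.0748,0],[-0.159,0.13,0.09,0,-0.0748,0]])

```text
t: 2.6
position: [516.2, 86.5, 293.8]
tcp_rot: [[-0.856, 0.287, 0.43], [0.257, 0.958, -0.13], [-0.449, -0.001, -0.893]]
contact_force: [-0.1, -0.8, 0.7]
gripper_width: 0.1
grip_force: 0.0
```

```bash
python3 - <<'E'
from h import *
where(); s,p,r=tool(); print(row(p,r,tcp(32,50,2),ROT))
c=grab("top","pics/top1.png");d=grab("side","pics/side1.png")
a=cv2.resize(c["pixels"][120:260,205:375],None,fx=2.35,fy=2.35);b=cv2.resize(d["pixels"][160:300,185:355],None,fx=2.35,fy=2.35)
cv2.imwrite("pics/c.png",np.hstack([a,b])[:,:,::-1])
E
```

```text
t 2.6 y 30.12 h 110.89 s 4.58 axis err deg 0.34 F [-0.0645 -0.8123  0.682 ] F.A 0.5 F.Y -0.8 q [ 0.1286 -0.0041 -0.5188  0.6258 -0.1848  0.3796] w 0.1
[-0.007   0.0051  0.1522 -0.0004 -0.0006 -0.0006]
```

View pics/c.png

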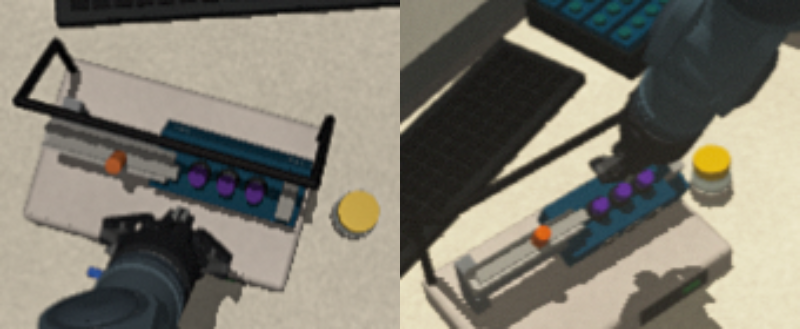

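Left panel: the closed fingertips at about (180,213) point at cap 1 from the robot's side, clear of the bar. Right panel: the same, with the knob clear.

>>> arm_command(series=[[-0.006,0.005,0.08,0,0,0],[-0.006,0.005,0.15,0,0,0],[-0.006,0.005,0.2,0,0,0],[-0.006,0.005,0.225,0,0,0],[-0.006,0.005,0.225,0,0,0]])

```text
t: 3.2
position: [560.8, 77.4, 215.3]
tcp_rot: [[-0.855, 0.285, 0.433], [0.254, 0.959, -0.129], [-0.452, -0.0, -0.892]]
contact_force: [0.3, 1.0, 0.0]
gripper_width: 0.0
grip_force: 0.0
```

```bash
python3 - <<'E'
from h import *
where(); s,p,r=tool(); print(row(p,r,tcp(32,11,2),ROT))
E
```

```text
t 3.2 y 34.02 h 20.35 s -0.39 axis err deg 0.10 F [0.3388 1.0101 0.0362] F.A 0.0 F.Y 1.1 q [ 0.0967  0.1444 -0.5797  0.4079 -0.1707  0.347 ] w 0.0
[ 0.0059 -0.005   0.0234 -0.0001 -0.0002 -0.0002]
```

>>> arm_command(series=[[0.004,-0.004,0.01,0,0,0],[0.004,-0.004,0.018,0,0,0],[0.004,-0.004,0.022,0,0,0],[0.004,-0.004,0.026,0,0,0],[0.004,-0.004,0.03,0,0,0]])

```text
t: 3.7
position: [563.0, 75.7, 204.4]
tcp_rot: [[-0.855, 0.282, 0.435], [0.252, 0.959, -0.128], [-0.453, 0.0, -0.891]]
contact_force: [0.3, -0.9, -0.6]
gripper_width: 0.2
grip_force: 0.0
```

```bash
python3 - <<'E'
from h import *
where()
E
```

```text
t 3.7 y 33.09 h 9.47 s 2.30 axis err deg 0.07 F [ 0.2989 -0.9237 -0.5587] F.A -0.7 F.Y -0.8 q [ 0.0924  0.1589 -0.5958  0.3744 -0.1682  0.3407] w 0.2
```

>>> arm_command(series=[[0,-0.002,0.003,0,0,0],[0,-0.002,0.006,0,0,0],[0,-0.002,0.009,0,0,0],[0,-0.002,0.012,0,0,0],[0,-0.002,0.012,0,0,0]])

```text
t: 4.2
position: [564.6, 74.3, 200.0]
tcp_rot: [[-0.855, 0.282, 0.435], [0.252, 0.959, -0.128], [-0.453, -0.0, -0.891]]
contact_force: [-3.2, -0.4, 3.3]
gripper_width: 0.2
grip_force: 2.4
```

```bash
python3 - <<'E'
from h import *
where()
E
```

```text
t 4.2 y 32.12 h 4.66 s 2.51 axis err deg 0.06 F [-3.181  -0.4376  3.2585] F.A 4.2 F.Y -1.3 q [ 0.0891  0.1667 -0.5993  0.3632 -0.1669  0.3376] w 0.2
```

Contact is confirmed (4 N along the axis). Continuing.

>>> arm_command(series=[[0,0,0.003,0,0,0],[0,0,0.005,0,0,0],[0,0,0.007,0,0,0],[0,0,0.009,0,0,0],[0,0,0.009,0,0,0]])

```text
t: 4.7
position: [566.2, 73.8, 196.8]
tcp_rot: [[-0.855, 0.282, 0.435], [0.252, 0.959, -0.128], [-0.453, -0.0, -0.892]]
contact_force: [-3.1, 0.2, 4.6]
gripper_width: 0.0
grip_force: 2.8
```

```bash
python3 - <<'E'
from h import *
where()
E
```

```text
t 4.7 y 32.12 h 0.98 s 2.54 axis err deg 0.06 F [-3.0588  0.2498  4.6368] F.A 5.5 F.Y -0.6 q [ 0.0878  0.1733 -0.6011  0.3547 -0.1663  0.3364] w 0.0
```

>>> arm_command(series=[[0,0,0.0015,0,0,0],[0,0,0.003,0,0,0],[0,0,0.0045,0,0,0],[0,0,0.006,0,0,0],[0,0,0.006,0,0,0]])

```text
t: 5.2
position: [566.8, 73.6, 195.6]
tcp_rot: [[-0.855, 0.282, 0.435], [0.251, 0.959, -0.128], [-0.453, -0.0, -0.891]]
contact_force: [-13.4, 1.3, 15.8]
gripper_width: 0.2
grip_force: 10.0
```

```bash
python3 - <<'E'
from h import *
where()
E
```

```text
t 5.2 y 32.15 h -0.29 s 2.50 axis err deg 0.08 F [-13.4038   1.3009  15.7976] F.A 20.1 F.Y -2.5 q [ 0.0874  0.1755 -0.602   0.3511 -0.1663  0.3357] w 0.2
```

>>> arm_command(series=[[0,0,0.0015,0,0,0],[0,0,0.0015,0,0,0]])

```text
t: 5.4
position: [566.8, 73.6, 195.6]
tcp_rot: [[-0.855, 0.282, 0.435], [0.251, 0.959, -0.128], [-0.454, -0.0, -0.891]]
contact_force: [-16.7, 2.2, 22.1]
gripper_width: 0.3
grip_force: 13.2
```

>>> arm_command(series=[[0,0,-0.05,0,0,0],[0,-0.04,-0.05,0,0,0],[0,-0.08,-0.05,0,0,0],[0,-0.08,-0.05,0,0,0],[0,-0.08,-0.035,0,0,0]])

```text
t: 5.9
position: [553.1, 44.5, 206.8]
tcp_rot: [[-0.855, 0.283, 0.436], [0.252, 0.959, -0.128], [-0.454, 0.001, -0.891]]
contact_force: [-0.1, -0.2, 1.1]
gripper_width: -0.0
grip_force: 0.0
```

```bash
python3 - <<'E'
from h import *
where()
E
```

```text
t 5.9 y 0.33 h 11.93 s 1.83 axis err deg 0.10 F [-0.1205 -0.1607  1.058 ] F.A 1.0 F.Y -0.2 q [ 0.0258  0.1245 -0.6322  0.3623 -0.1393  0.2805] w -0.0
```

>>> arm_command(series=[[0,0,0.006,0,0,0],[0,0,0.012,0,0,0],[0,0,0.017,0,0,0],[0,0,0.022,0,0,0],[0,0,0.027,0,0,0]])

```text
t: 6.4
position: [557.2, 43.6, 196.7]
tcp_rot: [[-0.856, 0.282, 0.434], [0.251, 0.96, -0.128], [-0.453, -0.0, -0.892]]
contact_force: [-4.6, 0.1, 5.3]
gripper_width: -0.0
grip_force: 3.5
```

>>> arm_command(series=[[0,0,0.0015,0,0,0],[0,0,0.003,0,0,0],[0,0,0.0045,0,0,0],[0,0,0.006,0,0,0],[0,0,0.006,0,0,0]])

```text
t: 6.9
position: [557.8, 43.4, 195.5]
tcp_rot: [[-0.856, 0.281, 0.435], [0.251, 0.96, -0.128], [-0.453, -0.001, -0.891]]
contact_force: [-13.3, 2.1, 15.8]
gripper_width: 0.2
grip_force: 9.8
```

```bash
python3 - <<'E'
from h import *
where()
E
```

```text
t 6.9 y 0.61 h -0.34 s 2.61 axis err deg 0.11 F [-13.2786   2.0741  15.7736] F.A 20.1 F.Y -1.8 q [ 0.0232  0.1473 -0.6389  0.3338 -0.1384  0.2765] w 0.2
```

Same stop height (-0.3) as cap 1, at 20 N. On to cap 3.

>>> arm_command(series=[[0,0,0.0015,0,0,0],[0,0,0.0015,0,0,0]])

```text
t: 7.1
position: [557.8, 43.4, 195.5]
tcp_rot: [[-0.856, 0.281, 0.435], [0.25, 0.96, -0.128], [-0.453, -0.001, -0.891]]
contact_force: [-17.3, 1.8, 20.7]
gripper_width: 0.1
grip_force: 13.2
```

>>> arm_command(series=[[0,0,-0.05,0,0,0],[0,-0.04,-0.05,0,0,0],[0,-0.081,-0.05,0,0,0],[0,-0.081,-0.05,0,0,0],[0,-0.081,-0.035,0,0,0]])

```text
t: 7.6
position: [543.8, 13.7, 206.8]
tcp_rot: [[-0.855, 0.282, 0.435], [0.252, 0.959, -0.127], [-0.454, 0.001, -0.891]]
contact_force: [0.8, -0.2, -0.2]
gripper_width: -0.2
grip_force: 0.0
```

>>> arm_command(series=[[0,0,0.006,0,0,0],[0,0,0.012,0,0,0],[0,0,0.017,0,0,0],[0,0,0.022,0,0,0],[0,0,0.027,0,0,0]])

```text
t: 8.1
position: [547.8, 12.7, 196.9]
tcp_rot: [[-0.856, 0.281, 0.434], [0.251, 0.96, -0.127], [-0.452, 0.0, -0.892]]
contact_force: [-4.2, 1.4, 5.6]
gripper_width: -0.3
grip_force: 3.5
```

>>> arm_command(series=[[0,0,0.0015,0,0,0],[0,0,0.003,0,0,0],[0,0,0.0045,0,0,0],[0,0,0.006,0,0,0],[0,0,0.006,0,0,0]])

```text
t: 8.6
position: [548.5, 12.5, 195.4]
tcp_rot: [[-0.856, 0.281, 0.434], [0.251, 0.96, -0.127], [-0.453, 0.0, -0.892]]
contact_force: [-11.0, 2.4, 12.8]
gripper_width: -0.1
grip_force: 8.4
```

```bash
python3 - <<'E'
from h import *
where()
E
```

```text
t 8.6 y -31.67 h -0.39 s 2.81 axis err deg 0.12 F [-10.9983   2.4027  12.797 ] F.A 16.5 F.Y -0.8 q [-0.0462  0.1217 -0.6715  0.3195 -0.1072  0.2138] w -0.1
```

>>> arm_command(series=[[0,0,0.0025,0,0,0],[0,0,0.0025,0,0,0],[0,0,0.0025,0,0,0]])

```text
t: 8.9
position: [548.6, 12.5, 195.3]
tcp_rot: [[-0.856, 0.281, 0.435], [0.25, 0.96, -0.127], [-0.453, -0.0, -0.892]]
contact_force: [-18.4, 3.3, 22.5]
gripper_width: -0.2
grip_force: 14.1
```

>>> arm_command(series=[[0,0,-0.1,0,0,0],[0,0,-0.2,0,0,0],[0.05,0,-0.28,0,0,0],[0.1,0,-0.3,0,0,0],[0.1,0,-0.3,0,0,0]])

```text
t: 9.4
position: [461.1, 37.9, 282.7]
tcp_rot: [[-0.856, 0.281, 0.434], [0.25, 0.96, -0.127], [-0.452, -0.0, -0.892]]
contact_force: [-0.1, 0.4, -0.5]
gripper_width: -0.3
grip_force: 0.0
```

```bash
python3 - <<'E'
from h import *
where()
for n in("top","side"):
    c=grab(n,f"pics/{n}2.png"); P=world(c); hsv=cv2.cvtColor(c["pixels"],cv2.COLOR_RGB2HSV)
    box=np.zeros(P.shape[:2],bool); box[130:330,190:345]=1
    H,S,V=[hsv[...,i].astype(int) for i in range(3)]
    for nm,m in(("purple",(H>125)&(H<160)&(S>90)&(V>40)),("orange",(H<14)&(S>140)&(V>90))):
        k,l,st,ce=cv2.connectedComponentsWithStats((m&box).astype(np.uint8))
        for i in range(1,k):
            if st[i,4]>8:
                p=P[l==i]; d=np.median(p,0)-HOME; print(n,nm,ce[i],st[i,4],"y,h,s",d@Y,d@A,d@ROT[:,0])
a=np.load("top.npz")["pixels"][120:260,205:375];b=np.load("side.npz")["pixels"][160:300,185:355]
cv2.imwrite("pics/d.png",cv2.resize(np.hstack([a,b])[:,:,::-1],None,fx=2.35,fy=2.35))
E
```

```text
t 9.4 y -32.01 h 118.65 s 44.40 axis err deg 0.16 F [-0.0928  0.4164 -0.4811] F.A -0.3 F.Y 0.4 q [ 0.0136 -0.1381 -0.6745  0.5831 -0.1332  0.2673] w -0.3
top purple [289.1538 193.9038] 52 y,h,s 31.295055029138258 -1.3094643968985036 -0.9966029151545053
top purple [301.2037 197.2963] 54 y,h,s -0.2621119570292312 -1.6008935820438368 -1.5968689139731516
top purple [313.1607 200.625 ] 56 y,h,s -32.25459291300572 -0.37231864140451454 -1.2832627887391568
top orange [253.4286 188.8214] 56 y,h,s 117.12142993809024 38.272416080576185 -1.798442419412364
side purple [288.3415 236.5122] 41 y,h,s -29.634335690957762 0.047147584144779264 2.6529326374068845
side purple [278.95  242.075] 40 y,h,s 2.753665057980433 -0.00646326407888953 2.7087827382725043
side purple [269.5476 247.7619] 42 y,h,s 34.262697513948645 -0.37777155751137803 3.5891786299568924
side orange [244.6111 259.8704] 54 y,h,s 122.54271446972646 40.69030994774584 2.4716097154305867
```

View pics/d.png

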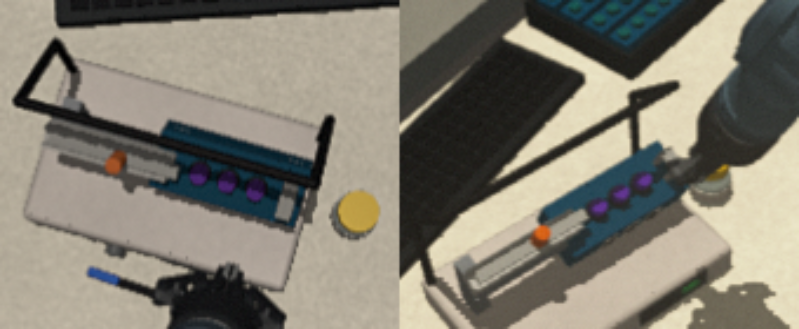

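All three caps now read h≈0 (home); the knob is at y≈120, h≈40. Before coming down behind the knob, I check what stands at the far end of the rails.

```bash
python3 - <<'E'
from h import *
for n in("top","side"):
    P=world(np.load(n+".npz"))-HOME; y,h,s=P@Y,P@A,P@ROT[:,0]
    for a in range(100,225,10):
        m=(y>=a)&(y<a+10)&(abs(s)<30)&(h<90)
        print(n,a,m.sum(),np.percentile(h[m],[50,95,100]).round(0) if m.sum()>3 else "",end="; ")
    print()
where(); s,p,r=tool(); print(row(p,r,tcp(155,100,30),ROT),row(p,r,tcp(155,20,2),ROT))
E
```

```text
top 100 97 [-13.  14.  37.]; top 110 109 [ 3. 42. 46.]; top 120 89 [-17.  40.  45.]; top 130 97 [-12.  12.  13.]; top 140 95 [-14.  12.  15.]; top 150 96 [-8. 13. 14.]; top 160 97 [-12.  13.  15.]; top 170 101 [-12.  13.  15.]; top 180 108 [-25.  12.  14.]; top 190 82 [-7. 13. 14.]; top 200 42 [-104.   10.   13.]; top 210 33 [-106.  -99.  -97.]; top 220 11 [-109. -103. -101.]; 
side 100 57 [-18.  13.  35.]; side 110 68 [-14.  44.  45.]; side 120 103 [10. 44. 47.]; side 130 75 [ 1. 13. 14.]; side 140 76 [ 0. 12. 13.]; side 150 71 [ 0. 12. 15.]; side 160 81 [ 2. 13. 14.]; side 170 72 [ 4. 14. 14.]; side 180 96 [-15.  13.  15.]; side 190 156 [-33.  14.  17.]; side 200 149 [-81.   9.  15.]; side 210 81 [-98. -83. -79.]; side 220 143 [-122.  -91.  -85.]; 
t 9.5 y -32.02 h 117.61 s 42.39 axis err deg 0.10 F [-0.3153  0.4886  0.075 ] F.A 0.3 F.Y 0.4 q [ 0.0122 -0.1343 -0.672   0.5806 -0.1334  0.2669] w -0.0
[-0.0316  0.4675  0.0444  0.0001  0.0001  0.0002] [-0.1015  0.4672  0.2444  0.0001  0.0001  0.0002]
```

>>> arm_command(series=[[-0.02,0.12,0.02,0,0,0],[-0.03,0.24,0.03,0,0,0],[-0.03,0.36,0.03,0,0,0],[-0.03,0.467,0.03,0,0,0],[-0.03,0.467,0.03,0,0,0]])

```text
t: 10.0
position: [534.1, 216.4, 276.6]
tcp_rot: [[-0.856, 0.277, 0.436], [0.248, 0.961, -0.124], [-0.453, 0.002, -0.891]]
contact_force: [0.4, 0.2, 0.1]
gripper_width: 0.0
grip_force: 0.0
```

```bash
python3 - <<'E'
from h import *
where(); s,p,r=tool(); print(row(p,r,tcp(155,80,3),ROT),row(p,r,tcp(155,22,3),ROT))
E
```

```text
t 10.0 y 159.83 h 104.44 s 29.88 axis err deg 0.37 F [0.4387 0.1751 0.1398] F.A -0.0 F.Y 0.3 q [ 0.3913  0.1492 -0.3909  0.6513 -0.2848  0.6176] w 0.0
[-0.0671 -0.0127  0.0611  0.0007  0.      0.0008] [-0.0671 -0.0133  0.2061  0.0007  0.      0.0008]
```

>>> arm_command(series=[[-0.066,-0.005,0.06,0,0,0],[-0.066,-0.005,0.1,0,0,0],[-0.066,-0.005,0.15,0,0,0],[-0.066,-0.005,0.18,0,0,0],[-0.066,-0.005,0.18,0,0,0]])

```text
t: 10.5
position: [584.1, 192.7, 222.4]
tcp_rot: [[-0.857, 0.284, 0.43], [0.252, 0.959, -0.13], [-0.45, -0.003, -0.893]]
contact_force: [-0.4, 0.7, -0.3]
gripper_width: -0.4
grip_force: 0.0
```

```bash
python3 - <<'E'
from h import *
where(); s,p,r=tool(); print(row(p,r,tcp(155,22,2.5),ROT))
E
```

```text
t 10.5 y 151.23 h 31.27 s 5.63 axis err deg 0.26 F [-0.4421  0.666  -0.3022] F.A 0.0 F.Y 0.5 q [ 0.3152  0.2582 -0.4037  0.5172 -0.2598  0.5503] w -0.4
[-0.0079  0.0095  0.0231 -0.0004 -0.0006  0.0001]
```

>>> arm_command(series=[[-0.003,0.003,0.012,0,0,0],[-0.003,0.003,0.02,0,0,0],[-0.003,0.003,0.02,0,0,0]])

```text
t: 10.8
position: [589.6, 193.8, 219.0]
tcp_rot: [[-0.855, 0.282, 0.435], [0.252, 0.959, -0.128], [-0.453, 0.0, -0.891]]
contact_force: [-0.2, 0.2, -0.9]
gripper_width: -0.3
grip_force: 0.0
```

```bash
python3 - <<'E'
from h import *
where(); s,p,r=tool(); print(row(p,r,tcp(30,21,2.5),ROT))
E
```

```text
t 10.8 y 153.88 h 26.07 s 2.70 axis err deg 0.07 F [-0.227   0.1727 -0.8632] F.A -0.6 F.Y 0.1 q [ 0.3137  0.2685 -0.4014  0.5032 -0.2586  0.5475] w -0.3
[-0.0003 -0.3097  0.0125  0.0001  0.0001  0.0001]
```

>>> arm_command(series=[[0,0,0.008,0,0,0],[0,-0.02,0.01,0,0,0],[0,-0.04,0.01,0,0,0],[0,-0.06,0.01,0,0,0],[0,-0.08,0.01,0,0,0]])

```text
t: 11.3
position: [582.0, 162.1, 215.3]
tcp_rot: [[-0.855, 0.282, 0.435], [0.252, 0.959, -0.127], [-0.453, 0.001, -0.891]]
contact_force: [1.1, 2.3, -2.8]
gripper_width: -0.2
grip_force: 1.4
```

```bash
python3 - <<'E'
from h import *
where()
E
```

```text
t 11.3 y 121.32 h 21.97 s 2.90 axis err deg 0.09 F [ 1.0826  2.342  -2.7633] F.A -2.6 F.Y 2.6 q [ 0.2592  0.2339 -0.4612  0.4654 -0.2363  0.4958] w -0.2
```

>>> arm_command(series=[[0,-0.04,0,0,0,0],[0,-0.08,0,0,0,0],[0,-0.12,0,0,0,0],[0,-0.16,0,0,0,0],[0,-0.2,0,0,0,0]])

```text
t: 11.8
position: [559.1, 84.2, 215.3]
tcp_rot: [[-0.855, 0.283, 0.435], [0.252, 0.959, -0.128], [-0.453, 0.0, -0.891]]
contact_force: [3.0, 2.0, -2.3]
gripper_width: -0.2
grip_force: 1.5
```

```bash
python3 - <<'E'
from h import *
where()
for n in("top","side"):
    c=grab(n); P=world(c); hsv=cv2.cvtColor(c["pixels"],cv2.COLOR_RGB2HSV)
    H,S,V=[hsv[...,i].astype(int) for i in range(3)]
    m=(H<14)&(S>140)&(V>90); m[:130]=0;m[330:]=0;m[:,:190]=0;m[:,345:]=0
    p=P[m]; print(n,m.sum(),((np.median(p,0)-HOME)@np.array([Y,A,ROT[:,0]]).T) if m.sum()>4 else "")
E
```

```text
t 11.8 y 40.14 h 21.95 s 2.81 axis err deg 0.04 F [ 3.0398  2.0316 -2.254 ] F.A -3.1 F.Y 2.8 q [ 0.1116  0.1438 -0.5809  0.4077 -0.1767  0.3589] w -0.2
top 46 [15.5671 38.9331 -5.1873]
side 0
```

>>> arm_command(series=[[0,-0.015,0,0,0,0],[0,-0.03,0,0,0,0],[0,-0.04,0,0,0,0],[0,-0.045,0,0,0,0],[0,-0.05,0,0,0,0]])

```text
t: 12.4
position: [553.9, 66.7, 215.2]
tcp_rot: [[-0.855, 0.282, 0.434], [0.251, 0.959, -0.127], [-0.453, 0.0, -0.892]]
contact_force: [-0.2, 2.0, 1.2]
gripper_width: 0.3
grip_force: 1.3
```

```bash
python3 - <<'E'
from h import *
where()
E
```

```text
t 12.4 y 21.84 h 21.85 s 2.97 axis err deg 0.08 F [-0.2111  1.9923  1.1873] F.A 1.4 F.Y 1.9 q [ 0.0745  0.1259 -0.6036  0.3976 -0.1601  0.324 ] w 0.3
```

>>> arm_command(series=[[0,-0.003,0,0,0,0],[0,-0.006,0,0,0,0],[0,-0.009,0,0,0,0],[0,-0.012,0,0,0,0],[0,-0.015,0,0,0,0]])

```text
t: 12.9
position: [552.1, 60.8, 215.1]
tcp_rot: [[-0.855, 0.282, 0.434], [0.252, 0.959, -0.128], [-0.453, -0.0, -0.892]]
contact_force: [-0.0, 3.4, 1.2]
gripper_width: 0.2
grip_force: 1.3
```

```bash
python3 - <<'E'
from h import *
where()
E
```

```text
t 12.9 y 15.66 h 21.81 s 2.94 axis err deg 0.06 F [-0.0479  3.4317  1.2199] F.A 1.5 F.Y 3.3 q [ 0.0619  0.1202 -0.6107  0.3944 -0.1551  0.3128] w 0.2
```

>>> arm_command(series=[[0,-0.002,0,0,0,0],[0,-0.004,0,0,0,0],[0,-0.006,0,0,0,0],[0,-0.008,0,0,0,0],[0,-0.008,0,0,0,0]])

```text
t: 13.4
position: [551.8, 59.9, 215.3]
tcp_rot: [[-0.856, 0.279, 0.436], [0.251, 0.96, -0.122], [-0.453, 0.005, -0.892]]
contact_force: [0.6, 10.8, -0.7]
gripper_width: 0.1
grip_force: 4.9
```

```bash
python3 - <<'E'
from h import *
where()
E
```

```text
t 13.4 y 14.69 h 22.01 s 2.89 axis err deg 0.40 F [ 0.631  10.7545 -0.6843] F.A 0.5 F.Y 10.5 q [ 0.0567  0.1174 -0.6137  0.3919 -0.1467  0.3068] w 0.1
```

The bolt stopped at y=14.7, where the end of its travel is expected. One slightly firmer push, then I back off and look.

>>> arm_command(series=[[0,-0.004,0,0,0,0],[0,-0.006,0,0,0,0],[0,-0.006,0,0,0,0]])

```text
t: 13.7
position: [551.6, 59.3, 215.5]
tcp_rot: [[-0.856, 0.275, 0.437], [0.25, 0.961, -0.117], [-0.452, 0.009, -0.892]]
contact_force: [3.4, 15.8, -0.5]
gripper_width: -0.1
grip_force: 7.8
```

>>> arm_command(series=[[0,0.02,0,0,0,0],[0,0.05,0,0,0,0],[0,0.05,-0.05,0,0,0],[0,0.05,-0.12,0,0,0],[0,0.05,-0.2,0,0,0]])

```text
t: 14.2
position: [520.7, 84.6, 286.1]
tcp_rot: [[-0.856, 0.284, 0.432], [0.252, 0.959, -0.13], [-0.451, -0.003, -0.892]]
contact_force: [0.3, 0.5, 1.0]
gripper_width: 0.1
grip_force: 0.0
```

>>> arm_command(series=[[0.05,0,-0.05,0,0,0],[0.15,0,-0.1,0,0,0],[0.22,0,-0.12,0,0,0],[0.22,0,-0.12,0,0,0]])

```text
t: 14.6
position: [421.7, 113.3, 287.8]
tcp_rot: [[-0.858, 0.281, 0.431], [0.249, 0.96, -0.129], [-0.45, -0.003, -0.893]]
contact_force: [0.8, 0.1, -0.1]
gripper_width: 0.3
grip_force: 0.0
```

```bash
python3 - <<'E'
from h import *
where()
for n in("top","side"):
    c=grab(n); P=world(c); hsv=cv2.cvtColor(c["pixels"],cv2.COLOR_RGB2HSV)
    H,S,V=[hsv[...,i].astype(int) for i in range(3)]
    m=(H<14)&(S>140)&(V>90); m[:130]=0;m[330:]=0;m[:,:190]=0;m[:,345:]=0
    p=P[m]; print(n,m.sum(),((np.median(p,0)-HOME)@np.array([Y,A,ROT[:,0]]).T) if m.sum()>4 else "")
a=np.load("top.npz")["pixels"][120:260,205:375];b=np.load("side.npz")["pixels"][160:300,185:355]
cv2.imwrite("pics/e.png",cv2.resize(np.hstack([a,b])[:,:,::-1],None,fx=2.35,fy=2.35))
E
```

```text
t 14.6 y 29.08 h 149.99 s 94.89 axis err deg 0.29 F [ 0.756   0.1161 -0.1036] F.A -0.4 F.Y 0.3 q [ 0.2422 -0.1637 -0.6738  0.6512 -0.2306  0.4779] w 0.3
top 60 [-8.2112 38.401  -2.067 ]
side 55 [-3.2185 39.2824  1.2069]
```

View pics/e.png

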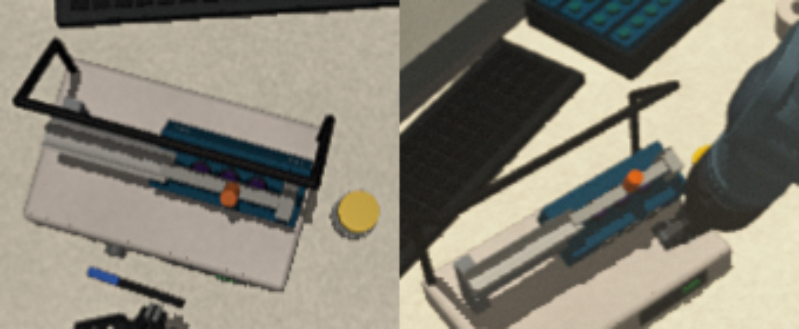

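Left panel: the knob at about (230,197) sits over the middle cap and the bolt runs into the keeper at (285,205). The jar and marker are where they were. The right panel agrees. Bias-corrected, the knob is at y≈-6.7, against -8 at full travel. It stopped hard at 16 N against 2.5 N of friction, so I take the bolt as home and hand in.

```bash
python3 -c "
from cell import robot
print(robot.sign_off())"
```

```text
the job is handed in; nothing more can be done
None
```

I pressed all three caps home (hard stop at about 25–29 N each), slid the bolt into its keeper until it stopped hard, and handed the job in with the arm clear at about 15 s; the sign-off returned no verdict.

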